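# Wax a press ram and thread it through both bushings

### The job

Take the long square-headed steel ram out of the wooden tool block and draw its tip slowly (a few centimetres a second) and with light pressure all the way along the groove of the sprung wax bar, from the end with the raised stop to the other, open end. Then thread it tip first down through the upper and then the lower bushing of the bench press, and finish still holding it there, upright and still, spanning both bushings with its tip about midway between the lower bushing and the anvil, touching neither. Leave the other things on the bench where they are.

Things in the scene. Friction and masses are not known exactly. Their poses are not given: they have to be found in the camera images.
- ram_head (a point): Centre of the square grip head of the ram, a steel rod that starts upright in one of the two holes of the wooden tool block. The head is 16 x 16 mm and 36 mm tall (its sides lie along this point's x and y); z points up, away from the tip. Below it a round shaft 10 mm across and 115 mm long; the head centre lies 133 mm above the tip.
- ram_tip (a point): Lower end of the ram, on its axis; the last 6 mm taper from 10 to 5 mm across. Same axes as ram_head.
- ram: The whole ram, about 140 g; its origin is its tip, z along the rod towards the head.
- block: Fixed wooden tool block, 130 (x) x 56 (y) x 45 mm tall; origin under its centre. Two upright holes 11 mm across and 39 mm deep, at x = -35 and +35 mm: the ram stands in one, a shorter round-knobbed punch in the other, each tip 6 mm above the bench.
- wax_bar: White hard-wax bar 136 (x) x 34 (y) mm in a fixed aluminium tray 150 x 44 x 20 mm; origin at the centre of the bar's underside, 18 mm above the bench when not pressed. A groove 14 mm wide and 6 mm deep runs along x in its top (bar top 20 mm, groove floor 14 mm above the origin). The end at -x is closed by an upright stop, 8 mm thick (x = -68 to -60 mm), 14 mm higher than the bar; the +x end is open.
- groove_start (a point): Point on the groove floor, 45 mm from the bar's middle towards the stop (15 mm from the stop's face), where the pass begins. 32 mm above the bench when not pressed. x along the groove towards the open end, z up.
- groove_mid (a point): Point on the groove floor at the bar's middle; same axes. The bar is carried on springs: it gives way straight down by up to 10 mm, with about 1.3 N to start it and about 4.3 N at the bottom.
- groove_end (a point): Point on the groove floor, 45 mm from the bar's middle towards the open end, where the pass ends; same axes.
- press: Fixed bench press, a C-shaped frame; origin on the bushing axis at bench height, z up. Base 100 (x) x 115 (y) x 18 mm; column 44 x 26 mm at y = +38 to +64 mm, 138 mm high. Two level lugs, 15 mm thick, stick out from the column to y = -24 mm, 44 mm wide, each with an upright bushing hole 13 mm across, mouth chamfered 2 mm, one straight above the other.
- upper_bushing (a point): Centre of the mouth of the upper bushing, on the top face of the upper lug, 138 mm above the bench. The upper lug's underside is at 123 mm. Nothing on the press stands higher than this.
- lower_bushing (a point): Centre of the lower bushing's hole at the underside of the lower lug, 78 mm above the bench. The lower lug's top is at 93 mm.
- anvil (a point): Centre of the top of the round anvil (44 mm across) under the bushings, 28 mm above the bench.
- pink_frame: Bystander: pink spectacle frame lying folded, 136 (y) x 44 mm, 16 mm tall; origin under its centre.
- bender: Bystander: brass pad arm bender (pliers), 110 mm long along x, 12 mm tall; origin under its pivot.
- pad_jar: Bystander: small jar with a white lid, 34 mm across, 45 mm tall; origin under its centre. Stands among the fixtures.
- screwdriver: Bystander: small screwdriver, 130 mm long along x, lying among the fixtures; origin under its middle, about.
- punch: Bystander: steel punch 75 mm long with a round knob 20 mm across, standing in the block's other hole; origin at its lower tip.
Not all that is in view belongs to the job. Leave any orange look-alike of the press alone. There is more than one size of the part that bears wax_bar; the job needs the smaller.

How it is judged:
By the outcome, as a careful person would: the job done as asked, in the order asked, and still so for the second after the job is handed in, while the arm keeps its last pose, push and grip.
It also fails if it takes over 61 s, if anything falls off the work surface, if the arm or the gripper's body presses on something with over 40 N, if the wrist force passes 120 N, or if a joint passes its speed limit or range.

### The arm

A 7-joint arm with a two-finger parallel gripper is mounted at the origin on the work surface. World frame = base frame: x ahead of the robot, y to its left, z up, the work surface at z = 0. Lengths are in m, angles in rad, forces in N, time in s.
With the tool pointing down it reaches from about 0.4 to 0.925 m from the base axis. Payload 4.1 kg.
Tool frame: the origin (TCP) lies midway between the tips of the shut fingers; the grasp point (between the pads) lies 19 mm behind it (arm.grasp_offset is the distance from the TCP to the grasp point, in m); z points along the fingers, y is the direction in which the jaws open and shut (so a half turn about z gives the same grasp; the last joint's range is limited). The gripper opens to 85 mm and grips with 20 to 120 N. Pads are 22 mm wide; open, the fingers measure 114 mm over their backs; the gripper's body (76 mm by 85 mm) begins 54 mm behind the grasp point. The pads swing forward as they close: fully open they stand 13 mm farther back than shut.
Start: joints at [-1.398, 0.398, 0.045, 1.537, -0.019, 1.207, -0.051], TCP at [0.174, 0.626, 0.231] pointing down, gripper open.
Joint ranges: [-2.82, 2.82], [-0.49, 2.23], [-1.37, 1.46], [0, 2.46], [-1.36, 4.5], [0.23, 2], [-2.94, 2.94]. Speed limits (rad/s): [2.57, 2.57, 3.14, 3.14, 3.14, 3.14, 3.14].

### API

Orientations are given as a unit quaternion [w, x, y, z].
In Python, from bench import arm gives the robot as it stands. Calls block until the motion is done:
- arm.move_to(position, orientation): joint-space move of the TCP to a pose.
- arm.line_to(position, velocity=0.15, frame=None, guard=None): straight line of the TCP; frame=None keeps the orientation; velocity is the mean speed in m/s. With guard (N) it stops when the force on the tool has changed by that much, and returns True; else False.
- arm.move_joints(angles): joint-space move.
- arm.gripper_to(opening, grasp_force=None): opening from 0.0 (shut) to 1.0 (fully open); grasp_force is the grip in N (None keeps the last); returns when the fingers have stopped.
- arm.sleep(seconds).
- arm.ik(position, orientation): joint angles nearest the present ones, or None.
- arm.read_camera(name): name is "scene" or "top" or "wrist"; returns a dict with "color" (480x640x3 uint8, red, green, blue), "range_z" (480x640 float32, m along the optical axis (not along the pixel's ray), 0 where there is no reading), "fx", "fy", "cx", "cy" (pixels), "position" and "orientation" of the camera in the world. Camera axes: x right, y down, z forward; pixel columns grow to the right and rows downward; lengths in m; the calibration is good to about 2 mm. A picture is of the moment at which its call begins.
A pose or a line that the arm cannot do raises arm.IKError and nothing moves.
- arm.close_job(): hands the job in, once; it reports no verdict.
Readings, each from a call of its own:
- arm.get_t(): time.
- arm.get_qpos(): joint angles.
- arm.get_dq(): joint speeds.
- arm.get_effort(): joint torques, N m.
- arm.get_position(): TCP position.
- arm.get_tool_rot(): TCP orientation.
- arm.get_force(): force on the tool from outside, world axes, zero at the start.
- arm.get_ft_torque(): the same for the moment, N m.
- arm.get_gripper_width(): opening from 0.0 (shut) to 1.0 (fully open).
Only numpy, scipy, OpenCV 4.12 (cv2) and the standard library are available. Lean on these libraries where they do the work, as an engineer would, in place of code of your own. Each camera call takes 0.05 s, during which the arm holds its last target.

## Working session

There is one attempt and no reset: what is moved stays moved. The work goes in short steps, each a Python script; the robot and the scene stay as the last script left them, time stands still between calls to the robot, and variables do not carry over. Pictures are saved under pics/ and viewed, and the job is handed in when it is done.

```bash
ls; mkdir -p pics; python3 - <<'E'
from bench import arm
import cv2,numpy as np
for n in ["scene","top","wrist"]:
    d=arm.read_camera(n)
    np.savez(f"pics/{n}0.npz",**d)
    cv2.imwrite(f"pics/{n}0.png",d["color"][:,:,::-1])
    print(n,d["fx"],d["fy"],d["cx"],d["cy"],d["position"],d["orientation"])
print(arm.get_t(),arm.get_tool_rot(),arm.get_gripper_width(),arm.grasp_offset)
E
```

```text
pics
scene 590.2502126468742 590.2502126468742 314.98627674027387 237.97129080252205 [1.08561237 0.68785933 0.90694983] [-0.12883056  0.26279599  0.86881652 -0.39937301]
top 441.2707306947952 441.2707306947952 322.4910162406085 244.30097217854126 [ 0.36619478 -0.08383053  1.07455263] [-0.07685963  0.72323003 -0.68269086  0.07045639]
wrist 387.4407350316746 387.4407350316746 320.99768695994646 240.98882854912506 [0.09371441 0.64992917 0.37339585] [0.13031533 0.78565522 0.5967266  0.09839284]
0.15 [-4.43834609e-05  1.35413555e-01  9.90788875e-01 -7.56428817e-04] 0.9994159359014292 0.0187
```

View pics/scene0.png

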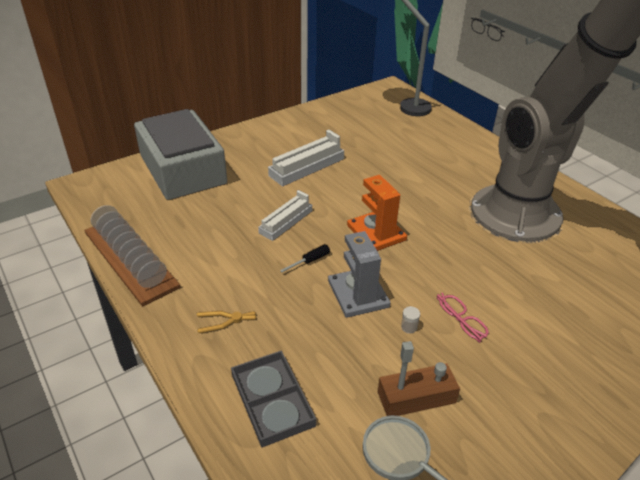

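View pics/top0.png

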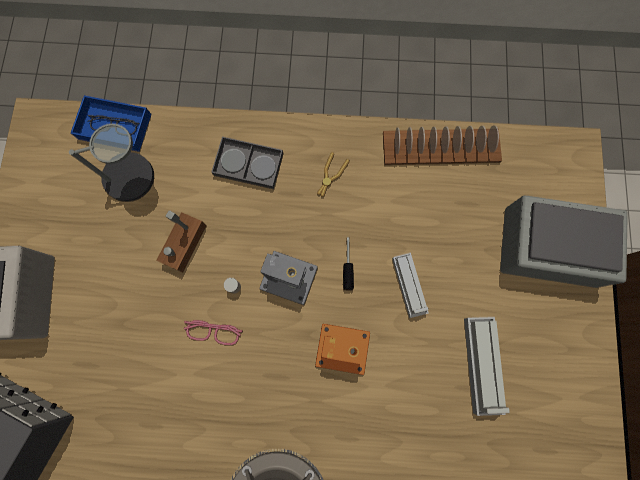

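View pics/wrist0.png

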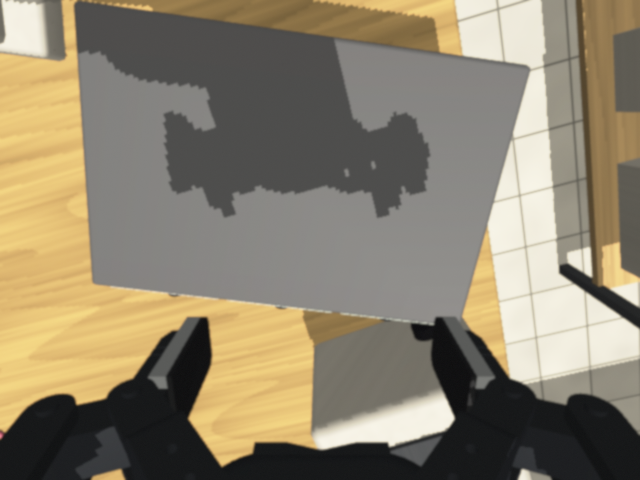

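The scene shows the ram (square head, ~(405,352) in scene; (172,217) in top) in the block, the grey press at (288,278) top, and the orange look-alike at (343,348). The smaller bar is at (410,285) top with its stop towards (420,312). I'll measure next.

```bash
cat > h.py <<'E'
import numpy as np,cv2
from scipy.spatial.transform import Rotation as R
def RR(q): return R.from_quat([q[1],q[2],q[3],q[0]])
def load(f): return dict(np.load(f))
def px2w(d,u,v,z=None):
    """world point from pixel; z=None uses depth, else plane at height z"""
    r=np.array([(u-d["cx"])/d["fx"],(v-d["cy"])/d["fy"],1.0]); M=RR(d["orientation"]).as_matrix(); p=np.array(d["position"])
    if z is None:
        return p+M@(r*d["range_z"][int(round(v)),int(round(u))])
    w=M@r; return p+w*(z-p[2])/w[2]
def w2px(d,P):
    c=RR(d["orientation"]).as_matrix().T@(np.array(P)-np.array(d["position"]))
    return np.array([d["fx"]*c[0]/c[2]+d["cx"],d["fy"]*c[1]/c[2]+d["cy"]])
def cloud(d):
    v,u=np.mgrid[0:480,0:640]; z=d["range_z"]
    P=np.stack([(u-d["cx"])/d["fx"]*z,(v-d["cy"])/d["fy"]*z,z],-1)
    return P@RR(d["orientation"]).as_matrix().T+np.array(d["position"])
def downq(yaw):
    """tool down, jaw axis (tool y) at angle yaw+... : R = Rz(yaw)*Rx(pi)"""
    q=(R.from_euler('z',yaw)*R.from_euler('x',np.pi)).as_quat(); return np.array([q[3],q[0],q[1],q[2]])
E
python3 - <<'E'
from h import *
d=load("pics/top0.npz")
for n,u,v in [("ramhead",172,217),("block a",188,213),("block b",170,272),("jar",231,286),("press lug",291,272),("barmid",410,285),("barstop",421,312),("baropen",399,257),("bigbar",487,365),("bench",300,200),("punch",168,252)]:
    print(n,px2w(d,u,v).round(4))
im=cv2.imread("pics/top0.png")[190:330,140:440]
cv2.imwrite("pics/topcrop.png",cv2.resize(im,None,fx=2.66,fy=2.66,interpolation=cv2.INTER_CUBIC))
E
```

```text
ramhead [0.6021 0.2582 0.1555]
block a [0.6544 0.2766 0.0012]
block b [0.502  0.3019 0.003 ]
jar [0.4717 0.139  0.0491]
press lug [ 0.5061 -0.002   0.0938]
barmid [ 0.4999 -0.28    0.0342]
barstop [ 0.44   -0.3123  0.008 ]
baropen [ 0.5698 -0.256   0.0128]
bigbar [ 0.3279 -0.4525  0.0493]
bench [ 0.7062 -0.0033 -0.0035]
punch [0.5374 0.2832 0.0841]
```

View pics/topcrop.png

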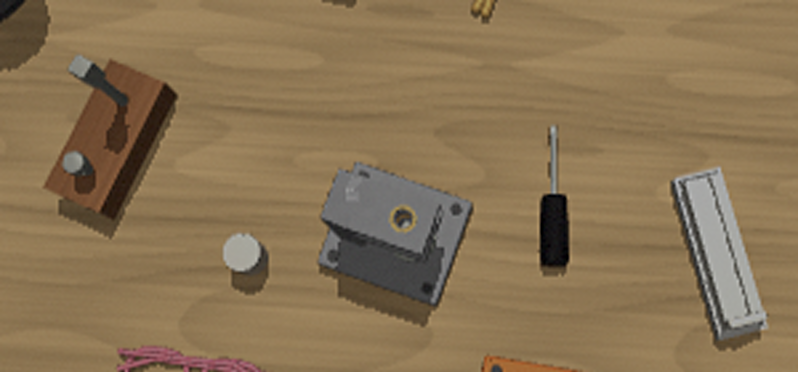

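```bash
cat >> h.py <<'E'
from bench import arm
def snap(n,tag):
    d=arm.read_camera(n); np.savez(f"pics/{n}_{tag}.npz",**d); cv2.imwrite(f"pics/{n}_{tag}.png",d["color"][:,:,::-1]); return d
E
python3 - <<'E'
from h import *
d=load("pics/wrist0.npz")
M=RR(d["orientation"]).as_matrix(); T=RR(arm.get_tool_rot()).as_matrix()
rel=T.T@(d["position"]-arm.get_position()); RelR=T.T@M
print(rel,RelR.round(3))
# where does the centre ray hit for tool down
print("ray in tool",RelR[:,2])
for p in [(0.60,0.26,0.27),(0.5,0,0.27),(0.5,-.28,0.22)]:
    for yaw in [0,90,164,-90,-160,45,-45]:
        q=arm.ik(p,downq(np.radians(yaw))); print(p,yaw,None if q is None else np.round(q,2))
E
```

```text
[ 0.08417611  0.00150058 -0.14293072] [[-0.    -0.947 -0.322]
 [ 1.    -0.     0.001]
 [-0.001 -0.322  0.947]]
ray in tool [-3.22082411e-01  5.13085603e-04  9.46711496e-01]
(0.6, 0.26, 0.27) 0 [-0.98  0.47  0.74  1.49 -0.32  1.31 -1.79]
(0.6, 0.26, 0.27) 90 [-0.88  0.43  0.57  1.49 -0.24  1.29 -0.28]
(0.6, 0.26, 0.27) 164 [-0.71  0.4   0.33  1.48 -0.13  1.28  0.92]
(0.6, 0.26, 0.27) -90 [-0.51  0.38  0.05  1.47 -0.02  1.29  2.68]
(0.6, 0.26, 0.27) -160 [-0.65  0.39  0.25  1.48 -0.1   1.28  1.52]
(0.6, 0.26, 0.27) 45 [-0.91  0.44  0.63  1.49 -0.26  1.3  -1.05]
(0.6, 0.26, 0.27) -45 [-1.22  0.71  1.26  1.49 -0.67  1.43 -2.29]
(0.5, 0, 0.27) 0 [-0.93  0.15  0.94  1.85 -0.13  1.21 -1.52]
(0.5, 0, 0.27) 90 [-0.86  0.13  0.86  1.85 -0.11  1.21  0.03]
(0.5, 0, 0.27) 164 [-0.81  0.13  0.8   1.85 -0.1   1.21  1.31]
(0.5, 0, 0.27) -90 [ 0.93  0.22 -1.16  1.81  0.22  1.25  2.85]
(0.5, 0, 0.27) -160 [-0.78  0.12  0.76  1.85 -0.09  1.21  1.93]
(0.5, 0, 0.27) 45 [-0.9   0.14  0.9   1.85 -0.12  1.21 -0.74]
(0.5, 0, 0.27) -45 [-1.17  0.26  1.28  1.85 -0.26  1.22 -2.16]
(0.5, -0.28, 0.22) 0 [-0.36  0.46  1.06  1.76 -0.43  1.18 -0.74]
(0.5, -0.28, 0.22) 90 [-0.36  0.46  1.06  1.76 -0.43  1.18  0.83]
(0.5, -0.28, 0.22) 164 [ 0.4   0.27  0.05  1.74 -0.01  1.13  1.74]
(0.5, -0.28, 0.22) -90 [-0.45  0.58  1.27  1.76 -0.59  1.25 -2.17]
(0.5, -0.28, 0.22) -160 [ 0.89  0.31 -0.56  1.73  0.18  1.16  2.2 ]
(0.5, -0.28, 0.22) 45 [-0.36  0.46  1.06  1.76 -0.43  1.18  0.05]
(0.5, -0.28, 0.22) -45 [-0.45  0.58  1.27  1.76 -0.59  1.25 -1.38]
```

```bash
python3 - <<'E'
from h import *
y=downq(np.radians(164))
arm.move_to((0.57,0.27,0.30),y); print(arm.get_t()); d=snap("wrist","block")
arm.move_to((0.50,0.0,0.28),y); print(arm.get_t()); d=snap("wrist","press")
arm.move_to((0.50,-0.28,0.20),y); print(arm.get_t(),arm.get_qpos().round(2)); d=snap("wrist","bar")
E
```

```text
2.0917
3.225
4.3917 [-0.11  0.35  0.68  1.78 -0.25  1.1   1.95]
```

View pics/wrist_block.png

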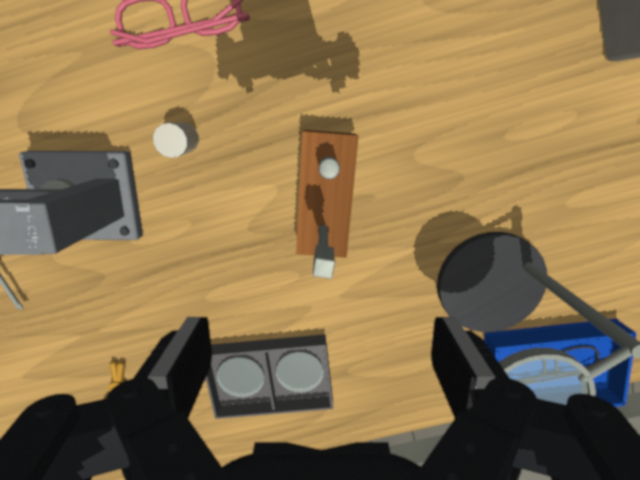

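View pics/wrist_press.png

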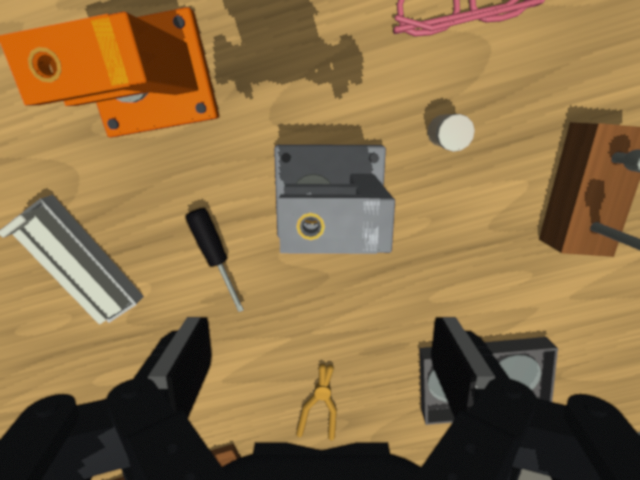

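View pics/wrist_bar.png

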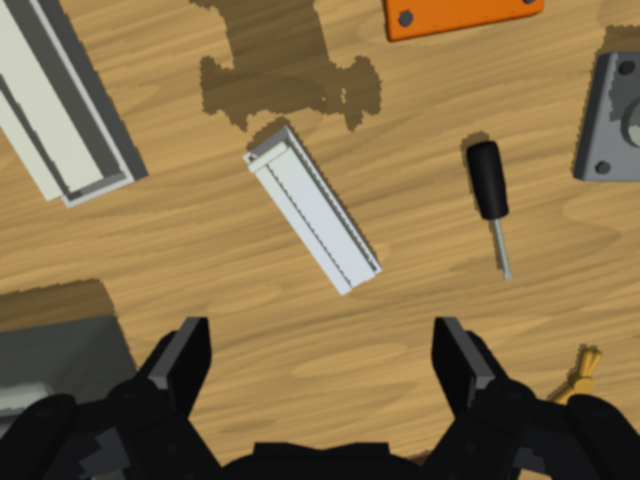

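Block, press and bar are all seen close. The ram head is at (323,268) in the block view, the upper bushing at (311,226) in the press view, and the bar runs from the stop (268,152) to the open end (362,283). Next, enlarged crops.

```bash
python3 - <<'E'
from h import *
def crop(f,u0,v0,w,h,s,o):
    im=cv2.imread(f)[v0:v0+h,u0:u0+w]; cv2.imwrite(o,cv2.resize(im,None,fx=s,fy=s,interpolation=cv2.INTER_CUBIC))
crop("pics/wrist_block.png",280,120,100,165,3.5,"pics/c_block.png")
crop("pics/wrist_press.png",265,130,145,130,4,"pics/c_press.png")
crop("pics/wrist_bar.png",235,115,160,190,3,"pics/c_bar.png")
E
```

```text
(no output)
```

View pics/c_block.png

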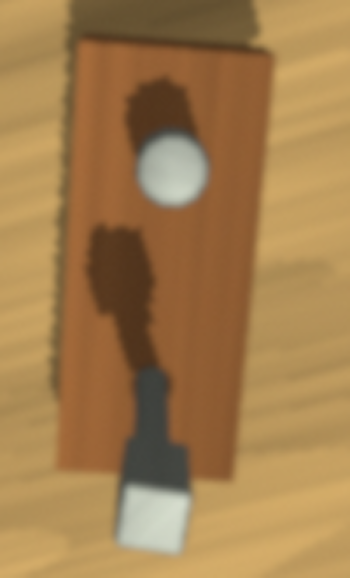

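View pics/c_press.png

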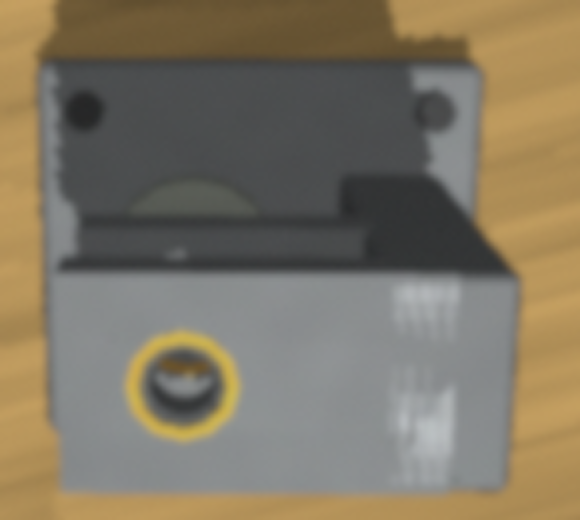

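View pics/c_bar.png

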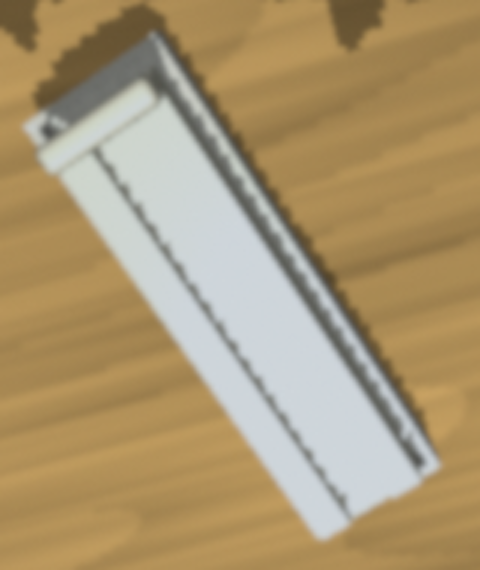

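```bash
cat > fit.py <<'E'
from h import *
from scipy.optimize import least_squares
def fit(d,model,px,x0):
    model=np.array(model,float); px=np.array(px,float)
    def f(p):
        c,s=np.cos(p[2]),np.sin(p[2]); r=[]
        for m,q in zip(model,px):
            r.append(w2px(d,[p[0]+c*m[0]-s*m[1],p[1]+s*m[0]+c*m[1],m[2]])-q)
        return np.ravel(r)
    o=least_squares(f,x0); return o.x,o.fun.reshape(-1,2)
E
python3 - <<'E'
from fit import *
cv=lambda a,s,o:[(x/s+o[0],y/s+o[1]) for x,y in a]
db,dp,dr=[load(f"pics/wrist_{n}.npz") for n in("block","press","bar")]
# ram head
px=cv([(128,484),(190,492),(183,554),(117,545)],3.5,(280,120))
h=.008; W=[px2w(db,*p,z=.157) for p in px]; print("head corners",np.round(W,4)); 
W=np.array(W); print("sides",[np.linalg.norm(W[i]-W[(i+1)%4]).round(4) for i in range(4)],"c",W.mean(0))
print("edge yaw", [np.degrees(np.arctan2(*(W[(i+1)%4]-W[i])[1::-1])) for i in range(4)])
# hole from shaft/block
pxb=cv([(80,38),(272,53),(232,480),(57,468)],3.5,(280,120))
Wb=np.array([px2w(db,*p,z=.045) for p in pxb]); print("block",Wb.round(4),[np.linalg.norm(Wb[i]-Wb[(i+1)%4]).round(4) for i in range(4)],"c",Wb.mean(0))
print("punch knob",px2w(db,172/3.5+280,168/3.5+120,z=.081))
# press
pxp=cv([(60,270),(518,274),(510,490),(60,490)],4,(265,130)); Wp=np.array([px2w(dp,*p,z=.138) for p in pxp])
print("press",Wp.round(4),[np.linalg.norm(Wp[i]-Wp[(i+1)%4]).round(4) for i in range(4)])
print("bushing",px2w(dp,183/4+265,386/4+130,z=.138))
# bushing via corner fit
for perm in range(4):
    m=np.roll([(-.022,-.024,.138),(-.022,.064,.138),(.022,.064,.138),(.022,-.024,.138)],perm,axis=0)
    for mm in (m,m[::-1]):
        for y0 in (0,1.5,3,-1.5):
            x,r=fit(dp,mm,pxp,[.5,0,y0])
            if abs(r).max()<3: print("press fit",x,np.degrees(x[2]),r.round(1).tolist())
# bar
A=cv([(62,175),(325,541),(420,482),(172,98)],3,(235,115)); Wa=np.array([px2w(dr,*p,z=.038) for p in A])
print("bar",Wa.round(4),[np.linalg.norm(Wa[i]-Wa[(i+1)%4]).round(4) for i in range(4)])
S=cv([(38,153),(150,80),(160,98),(52,175)],3,(235,115)); Ws=np.array([px2w(dr,*p,z=.052) for p in S])
print("stop",Ws.round(4),[np.linalg.norm(Ws[i]-Ws[(i+1)%4]).round(4) for i in range(4)])
# depth checks
for n,d,u,v in [("headtop",db,323,268),("lug",dp,340,240),("barfloor",dr,315,205),("stoptop",dr,268,154)]: print(n,px2w(d,u,v).round(4))
E
```

```text
head corners [[0.5949 0.2627 0.157 ]
 [0.6006 0.2757 0.157 ]
 [0.615  0.2701 0.157 ]
 [0.6087 0.2562 0.157 ]]
sides [np.float64(0.0142), np.float64(0.0154), np.float64(0.0153), np.float64(0.0152)] c [0.60481133 0.26618803 0.157     ]
edge yaw [np.float64(66.24474316629546), np.float64(-21.22363691153916), np.float64(-114.33299567554613), np.float64(154.39901097236734)]
block [[0.5031 0.274  0.045 ]
 [0.5218 0.3251 0.045 ]
 [0.6442 0.2814 0.045 ]
 [0.6253 0.2297 0.045 ]] [np.float64(0.0545), np.float64(0.1299), np.float64(0.0551), np.float64(0.13)] c [0.57361167 0.27756907 0.045     ]
punch knob [0.54016332 0.28987338 0.081     ]
press [[ 0.4723 -0.0198  0.138 ]
 [ 0.4965  0.0626  0.138 ]
 [ 0.5384  0.0518  0.138 ]
 [ 0.5142 -0.0332  0.138 ]] [np.float64(0.0858), np.float64(0.0432), np.float64(0.0884), np.float64(0.044)]
bushing [ 0.50034018 -0.00399326  0.138     ]
press fit [ 0.49981855 -0.0038722  -0.28170986] -16.14078578075514 [[-1.4, 0.0], [1.5, -0.4], [-0.3, 0.5], [0.2, 0.1]]
press fit [ 0.49981855 -0.0038722  -0.28170987] -16.140786726330756 [[-1.4, 0.0], [1.5, -0.4], [-0.3, 0
[... 547 characters left out ...]
.8592134968191 [[-1.4, 0.0], [1.5, -0.4], [-0.3, 0.5], [0.2, 0.1]]
press fit [ 0.5109385   0.03455106 -3.42330252] -196.140786533385 [[-1.4, 0.0], [1.5, -0.4], [-0.3, 0.5], [0.2, 0.1]]
bar [[ 0.4528 -0.3155  0.038 ]
 [ 0.5743 -0.2764  0.038 ]
 [ 0.5637 -0.2455  0.038 ]
 [ 0.4419 -0.282   0.038 ]] [np.float64(0.1277), np.float64(0.0327), np.float64(0.1272), np.float64(0.0352)]
stop [[ 0.4445 -0.3166  0.052 ]
 [ 0.4353 -0.2846  0.052 ]
 [ 0.4401 -0.2835  0.052 ]
 [ 0.4506 -0.3151  0.052 ]] [np.float64(0.0333), np.float64(0.0049), np.float64(0.0333), np.float64(0.0063)]
headtop [0.6045 0.2653 0.1566]
lug [0.5169 0.0148 0.1386]
barfloor [ 0.4899 -0.2778  0.0382]
stoptop [ 0.4403 -0.2993  0.0519]
```

```bash
python3 - <<'E'
from fit import *
d=load("pics/wrist_bar.npz"); C=cloud(d)
c0=np.array([.5042,-.2811]); a=np.radians(17.2); ax=np.array([np.cos(a),np.sin(a)]); ay=np.array([-ax[1],ax[0]])
P=C.reshape(-1,3); P=P[d["range_z"].ravel()>0]; x=(P[:,:2]-c0)@ax; y=(P[:,:2]-c0)@ay
m=(abs(x)<.085)&(abs(y)<.03)
for lo in np.arange(-.025,.025,.002):
    s=m&(abs(x)<.055)&(y>=lo)&(y<lo+.002); print(round(lo+.001,3),s.sum(),P[s,2].mean().round(4) if s.any() else None, P[s,2].std().round(4) if s.any() else None)
print("along")
for lo in np.arange(-.08,.08,.006):
    s=m&(abs(y)<.004)&(x>=lo)&(x<lo+.006); print(round(lo+.003,3),s.sum(),P[s,2].mean().round(4) if s.any() else None)
# rectangle edge: bar top points >.035
s=m&(P[:,2]>.0355)&(P[:,2]<.042)&(x<.05)&(x>-.05)
for lo in np.arange(-.05,.05,.02):
    t=s&(x>=lo)&(x<lo+.02); print(round(lo+.01,3),np.percentile(y[t],[1,99]).round(4))
# groove center: points .029-.0345
s=m&(P[:,2]>.028)&(P[:,2]<.0345)&(abs(y)<.012)
for lo in np.arange(-.05,.05,.02):
    t=s&(x>=lo)&(x<lo+.02); print("groove",round(lo+.01,3),np.percentile(y[t],[2,98]).round(4),t.sum())
E
```

```text
-0.024 855 0.2525 0.0171
-0.022 482 0.2024 0.1097
-0.02 230 0.2721 0.007
-0.018 308 0.2245 0.1002
-0.016 787 0.1845 0.1179
-0.014 939 0.2013 0.1133
-0.012 1112 0.2127 0.109
-0.01 971 0.2022 0.1141
-0.008 1137 0.1798 0.1216
-0.006 820 0.1889 0.1216
-0.004 876 0.1964 0.1196
-0.002 852 0.1922 0.1203
0.0 777 0.1842 0.1208
0.002 743 0.1737 0.1219
0.004 728 0.1739 0.122
0.006 574 0.2063 0.1118
0.008 702 0.1674 0.1202
0.01 679 0.1649 0.1205
0.012 692 0.1674 0.1205
0.014 679 0.1648 0.1204
0.016 1214 0.1085 0.1191
0.018 529 0.2318 0.1007
0.02 706 0.1731 0.1272
0.022 952 0.1273 0.1342
0.024 635 0.163 0.1377
along
-0.077 64 0.0103
-0.071 77 0.0219
-0.065 88 0.0523
-0.059 71 0.0335
-0.053 78 0.0324
-0.047 76 0.0322
-0.041 72 0.0323
-0.035 73 0.0323
-0.029 517 0.2506
-0.023 370 0.2336
-0.017 1262 0.2652
-0.011 69 0.0322
-0.005 67 0.0323
0.001 68 0.0324
0.007 66 0.0325
0.013 63 0.0324
0.019 62 0.0325
0.025 60 0.0324
0.031 66 0.0324
0.037 60 0.0324
0.043 60 0.0326
0.049 57 0.0324
0.055 59 0.0324
0.061 56 0.0326
0.067 23 0.0323
0.073 15 0.0205
0.079 0 None
-0.04 [-0.0174  0.0164]
-0.02 [-0.0173  0.0165]
-0.0 [-0.0171  0.0166]
0.02 [-0.0171  0.0168]
0.04 [-0.0168  0.0168]
groove -0.04 [-0.0077  0.0052] 417
groove -0.02 [-0.0076  0.0052] 397
groove -0.0 [-0.0074  0.0054] 377
groove 0.02 [-0.0073  0.0056] 359
groove 0.04 [-0.0072  0.0058] 336
```

```bash
python3 - <<'E'
from h import *
d=load("pics/top0.npz"); C=cloud(d).reshape(-1,3)
s=(C[:,2]>.1)&(C[:,2]<.6)&(np.hypot(C[:,0]-.6,C[:,1]-.27)<.25)&(np.hypot(C[:,0]-.6,C[:,1]-.27)>.03)
P=C[s]; print(s.sum(), P.min(0) if s.any() else '',P.max(0) if s.any() else '')
if s.any(): print(np.hypot(P[:,0]-.6,P[:,1]-.27).min())
yaw=np.radians(156.3)
arm.line_to((0.50,-0.28,0.27)); 
arm.move_to((0.6055,0.2661,0.26),downq(yaw)); print(arm.get_t(),arm.get_qpos().round(2)); snap("wrist","pre")
im=cv2.imread("pics/wrist_pre.png")[160:400,200:440]; cv2.imwrite("pics/c_pre.png",cv2.resize(im,None,fx=2.5,fy=2.5,interpolation=cv2.INTER_CUBIC))
E
```

```text
1763 [0.49227039 0.03087165 0.10011384] [0.79679927 0.48632842 0.19297015]
0.1547982619702653
7.0667 [-0.85  0.44  0.53  1.48 -0.23  1.28  0.86]
```

View pics/c_pre.png

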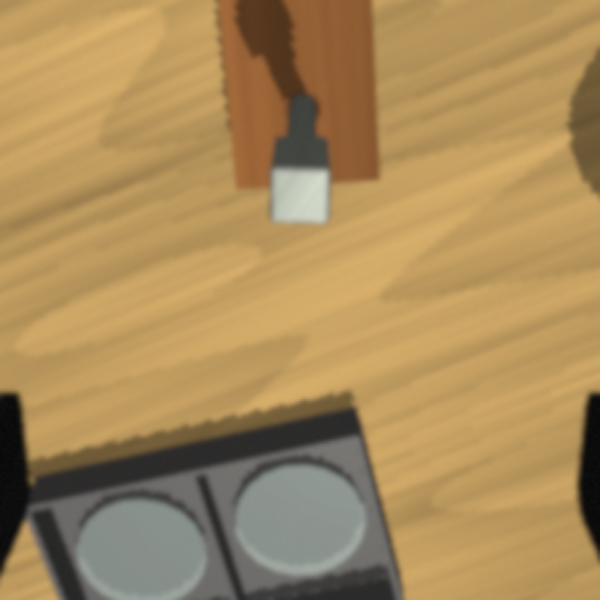

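Head top face (272–329, 168–222 in crop) is square to the image, so the yaw is right. Grasp.

```bash
python3 - <<'E'
from h import *
d=load("pics/wrist_pre.npz")
p=px2w(d,300/2.5+200,195/2.5+160,z=.157); print(p, px2w(d,320,238))
g=(p[:2]+np.array([.6055,.2661]))/2; print(g)
f0=arm.get_force()
arm.line_to((g[0],g[1],0.121),velocity=0.15,guard=8); print(arm.get_position(),arm.get_force()-f0)
arm.gripper_to(0.0,grasp_force=70); print(arm.get_gripper_width(),arm.get_gripper_width()*85,arm.get_force()-f0,arm.get_t())
snap("wrist","grasp")
E
```

```text
[0.60404737 0.26590467 0.157     ] [0.60391099 0.26596616 0.15745009]
[0.60477368 0.26600234]
[0.60567702 0.26616776 0.12214813] [0.84422703 0.9070697  0.45693251]
0.1795051678327963 15.257939265787686 [ 0.40168673 -0.14253328  2.66145561] 8.8333
```

View pics/wrist_grasp.png

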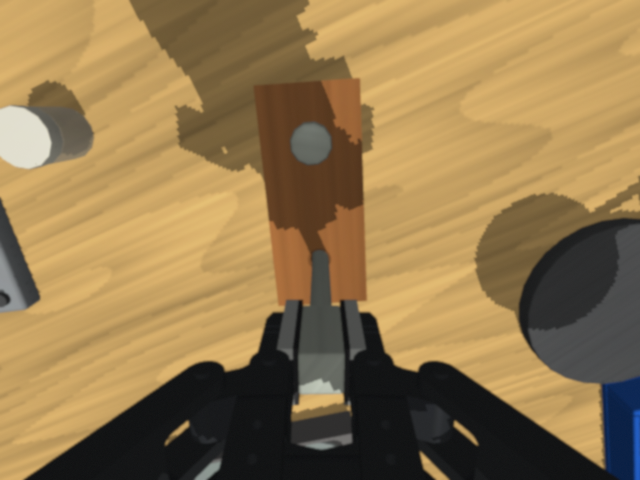

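```bash
python3 - <<'E'
from h import *
print(arm.get_position(),arm.get_force(),arm.get_ft_torque())
p=arm.get_position(); 
arm.line_to((p[0],p[1],0.30),velocity=0.15); print(arm.get_position(),arm.get_force(),arm.get_ft_torque(),arm.get_gripper_width(),arm.get_t())
snap("wrist","lift");snap("scene","lift")
E
```

```text
[0.60492934 0.26547334 0.12125446] [-0.22544154 -0.84764321  2.09101853] [-0.36315104  0.12085416  0.03820696]
[0.60425556 0.26543845 0.29872476] [-0.09218198  0.86093701 -1.92156096] [ 0.00608895 -0.01637957  0.02235577] 0.17256627286397355 10.225
```

View pics/wrist_lift.png

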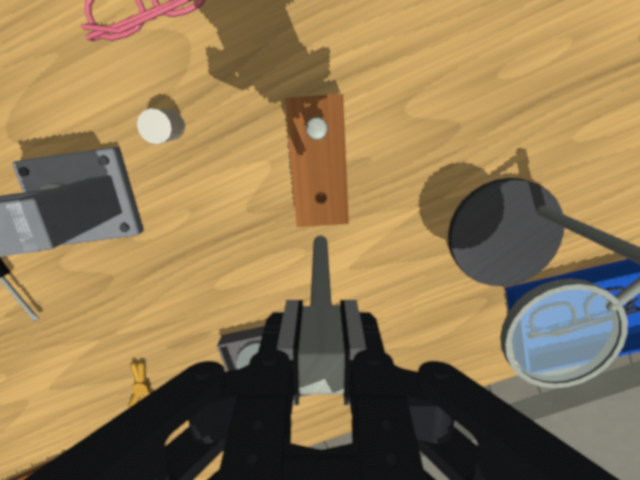

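View pics/scene_lift.png

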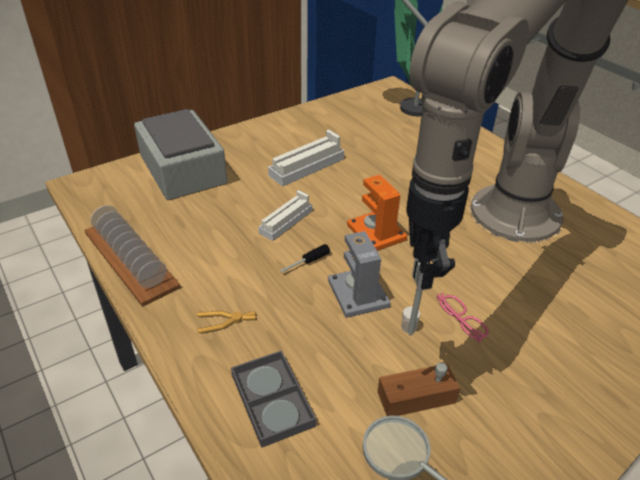

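```bash
python3 - <<'E'
from h import *
im=cv2.imread("pics/wrist_lift.png")[220:400,270:370]; a=cv2.resize(im,None,fx=3.2,fy=3.2,interpolation=cv2.INTER_CUBIC)
im=cv2.imread("pics/scene_lift.png")[230:350,370:470]; b=cv2.resize(im,None,fx=4.8,fy=4.8,interpolation=cv2.INTER_CUBIC)[:576,:470]
cv2.imwrite("pics/c_lift.png",np.hstack([a,b]))
d=load("pics/wrist_lift.npz");s=load("pics/scene_lift.npz")
T=RR(arm.get_tool_rot()).as_matrix(); P=arm.get_position()
for dd,o,k,ofs in ((d,(270,220),3.2,0),(s,(370,230),4.8,320)):
    for z in (-.0187,.0,.1,.1143):
        uv=w2px(dd,P+T@[0,0,z]); print(z,uv.round(1),((uv-o)*k+[ofs,0]).round(0))
print((T).round(4))
E
```

```text
-0.0187 [317.1 347.9] [151. 409.]
0.0 [317.5 321.9] [152. 326.]
0.1 [318.6 243.6] [156.  76.]
0.1143 [318.7 236.9] [156.  54.]
-0.0187 [421.4 272.1] [567. 202.]
0.0 [419.7 281.3] [559. 246.]
0.1 [411.6 326.4] [520. 463.]
0.1143 [410.6 332.4] [515. 491.]
[[-9.157e-01  4.020e-01 -2.000e-03]
 [ 4.020e-01  9.157e-01 -9.000e-04]
 [ 1.400e-03 -1.700e-03 -1.000e+00]]
```

View pics/c_lift.png

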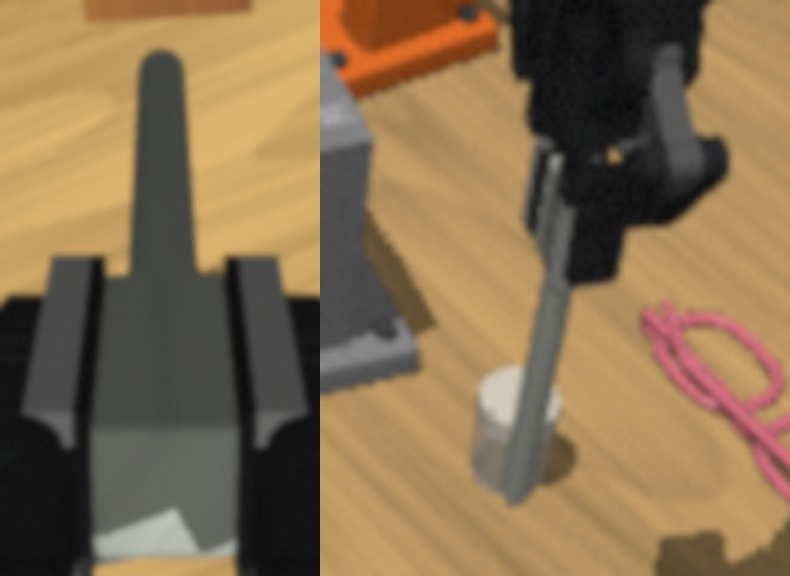

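```bash
python3 - <<'E'
from h import *
d=load("pics/wrist_lift.npz")
T=RR(arm.get_tool_rot()).as_matrix(); P=arm.get_position()
def crop(uv): return ((uv-[270,220])*3.2).round(1)
for n,q in [("top near edge 430",(.008,0,-.0367)),("bottom edge 275",(.008,0,-.0007)),("top far edge 555",(-.008,0,-.0367)),("shoulder top 50",(.005,0,.1083)),("tip disc top",(.0025,0,.1143))]:
    print(n,crop(w2px(d,P+T@q)))
# shifted camera
def with_bias(b,bz=0):
    e=dict(d); e["position"]=d["position"]+T@b; return e
for b in [(0,-.0015,0),(.002,-.0015,0),(.0,-.0015,.002),(0.001,-.0015,-.002)]:
    e=with_bias(np.array(b)); print(b,[crop(w2px(e,P+T@q)).tolist() for q in [(.008,0,-.0367),(.008,0,-.0007),(-.008,0,-.0367),(.005,0,.1083)]])
E
```

```text
top near edge 430 [148.9 445.1]
bottom edge 275 [151.7 274.1]
top far edge 555 [149.5 574.2]
shoulder top 50 [155.8  40.6]
tip disc top [155.9  43.3]
(0, -0.0015, 0) [[163.7, 445.1], [163.4, 274.1], [163.7, 574.1], [162.8, 40.6]]
(0.002, -0.0015, 0) [[163.7, 461.8], [163.4, 287.9], [163.7, 589.6], [162.8, 49.6]]
(0.0, -0.0015, 0.002) [[163.8, 457.3], [163.4, 281.7], [163.7, 587.8], [162.8, 43.5]]
(0.001, -0.0015, -0.002) [[163.7, 441.4], [163.3, 273.6], [163.7, 568.5], [162.8, 42.3]]
```

```bash
python3 - <<'E'
from h import *
arm.gripper_to(0.0,grasp_force=100)
yaw=np.radians(-162.5); a=np.radians(17.5); ax=np.array([np.cos(a),np.sin(a)])
mid=np.array([.5039,-.2824]); st=mid-.046*ax; print(st)
q=downq(yaw)
arm.move_to((.50,-.05,.30),q); 
arm.move_to((st[0],st[1],.26),q)
arm.line_to((st[0],st[1],0.062+.1148)); arm.sleep(.2)
print(arm.get_position(),arm.get_t(),arm.get_force(),arm.get_gripper_width(),arm.get_qpos().round(2))
snap("wrist","hov");snap("scene","hov")
a=cv2.imread("pics/wrist_hov.png")[130:350,230:410]; a=cv2.resize(a,None,fx=2.7,fy=2.7,interpolation=cv2.INTER_CUBIC)
cv2.imwrite("pics/c_hov.png",a)
a=cv2.imread("pics/scene_hov.png")[150:250,230:350]; a=cv2.resize(a,None,fx=5.5,fy=5.5,interpolation=cv2.INTER_CUBIC)
cv2.imwrite("pics/c_hovs.png",a)
E
```

```text
[ 0.46002902 -0.29623247]
[ 0.46076629 -0.29658239  0.177879  ] 13.7 [-0.1239078  -0.18717289 -2.13531853] 0.1765227958451783 [-0.14  0.35  0.79  1.86 -0.29  1.04  2.64]
```

View pics/c_hov.png

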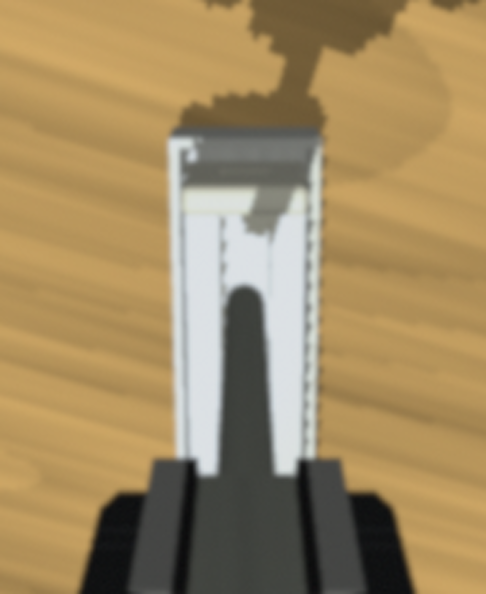

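View pics/c_hovs.png

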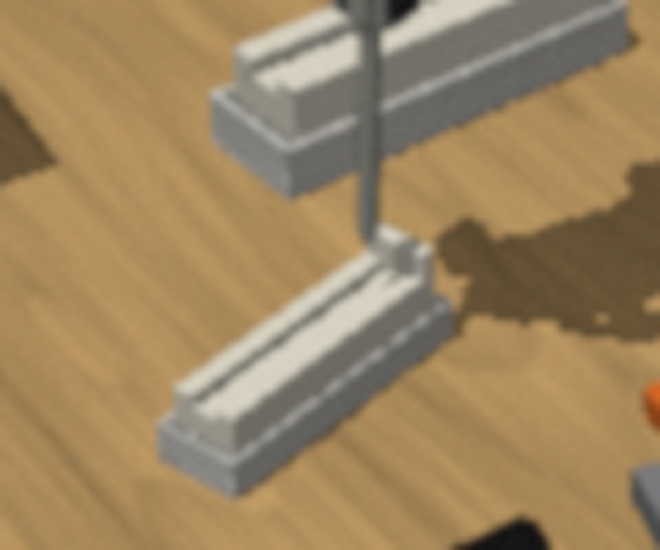

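```bash
python3 - <<'E'
from h import *
s=load("pics/scene_hov.npz"); w=load("pics/wrist_hov.npz")
T=RR(arm.get_tool_rot()).as_matrix(); P=arm.get_position()
cs=lambda p:((w2px(s,p)-[230,150])*5.5).round(0); cw=lambda p:((w2px(w,p)-[230,130])*2.7).round(0)
print("tip scene",cs(P+T@[0,0,.1148]),cw(P+T@[0,0,.1148]), "shoulder far",cw(P+T@[.005,0,.1088]))
a=np.radians(17.5); ax=np.array([np.cos(a),np.sin(a)]); ay=np.array([-ax[1],ax[0]]); mid=np.array([.5039,-.2824])
for n,x,y,z in [("stop top face inner +y",-.060,.017,.052),("inner -y",-.060,-.017,.052),("outer+y",-.068,.017,.052),("outer-y",-.068,-.017,.052),("open +y",.068,.017,.038),("open -y",.068,-.017,.038)]:
    p=np.append(mid+x*ax+y*ay,z); print(n,"scene",cs(p),"wrist",cw(p))
# measured
for n,(u,v) in [("inner",(246,215)),("outer",(246,187))]:
    m=px2w(w,u/2.7+230,v/2.7+130,z=.052); print(n,m,"x along",(m[:2]-mid)@ax,(m[:2]-mid)@ay)
print("TCP along",(P[:2]-mid)@ax,(P[:2]-mid)@ay)
E
```

```text
tip scene [366. 229.] [239. 281.] shoulder far [238. 269.]
stop top face inner +y scene [418. 249.] wrist [305. 216.]
inner -y scene [359. 220.] wrist [176. 216.]
outer+y scene [429. 241.] wrist [305. 187.]
outer-y scene [370. 212.] wrist [175. 187.]
open +y scene [227. 414.] wrist [295. 598.]
open -y scene [167. 382.] wrist [188. 598.]
inner [ 0.44591479 -0.29913518  0.052     ] x along -0.0603338424710228 0.0014758654298443832
outer [ 0.43872073 -0.30140477  0.052     ] x along -0.06787741854210526 0.0014746117513645537
TCP along -0.04567270968962107 -0.00034262165392586917
```

```bash
python3 - <<'E'
from h import *
s=load("pics/scene_hov.npz"); w=load("pics/wrist_hov.npz")
T=RR(arm.get_tool_rot()).as_matrix(); P=arm.get_position()
print((T.T@(w["position"]-P)).round(4), T.round(4)[:,2])
# rod edges in scene image by row: gradient of gray
o=(265,105); im=s["color"][105:205,265:345]
b=cv2.resize(im[:,:,::-1],None,fx=6,fy=6,interpolation=cv2.INTER_CUBIC); 
for z in (0,.05,.1148):
    u=w2px(s,P+T@[0,0,z]); print(z,u, ((u-o)*6).round(0))
    cv2.circle(b,tuple(((u-o)*6).astype(int)),3,(0,0,255),-1)
cv2.imwrite("pics/c_rod.png",b)
E
```

```text
[ 0.0829  0.0019 -0.1434] [ 1.4e-03 -4.0e-04 -1.0e+00]
0 [296.37598671 151.20815767] [188. 277.]
0.05 [296.48403267 169.37399942] [189. 386.]
0.1148 [296.6168047  191.69705412] [190. 520.]
```

View pics/c_rod.png

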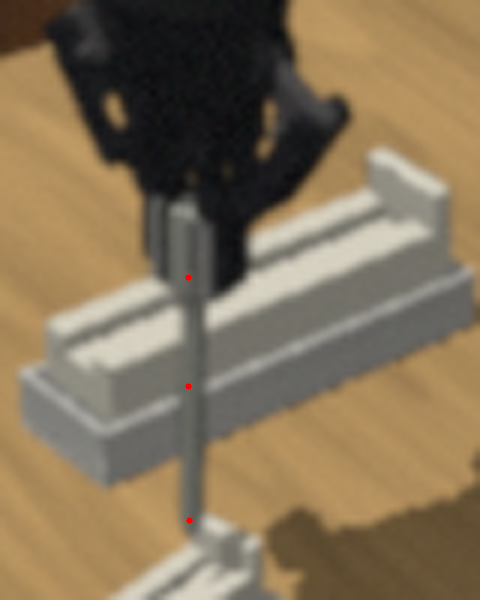

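```bash
python3 - <<'E'
from h import *
a=np.radians(17.5); ax=np.array([np.cos(a),np.sin(a)]); mid=np.array([.5038,-.2820]); st=mid-.050*ax
arm.line_to((st[0],st[1],.177)); arm.sleep(.3)
f=np.mean([arm.get_force() for _ in range(5)],0); print("f0",f,arm.get_position())
print(arm.line_to((st[0],st[1],.152),velocity=.03,guard=3)); 
print(arm.get_position(),arm.get_force()-f,arm.get_t())
r=arm.line_to((st[0],st[1],.140),velocity=.015,guard=2) if np.linalg.norm(arm.get_force()-f)<1.5 else None
print(r,arm.get_position(),(arm.get_force()-f).round(2),arm.get_t()); arm.sleep(.2)
for _ in range(4): print(arm.get_position().round(4),(arm.get_force()-f).round(2)); arm.sleep(.05)
snap("scene","cont");snap("wrist","cont")
a=cv2.imread("pics/wrist_cont.png")[130:350,230:410]; cv2.imwrite("pics/c_cont.png",cv2.resize(a,None,fx=2.7,fy=2.7,interpolation=cv2.INTER_CUBIC))
a=cv2.imread("pics/scene_cont.png")[150:250,230:350]; cv2.imwrite("pics/c_conts.png",cv2.resize(a,None,fx=5.5,fy=5.5,interpolation=cv2.INTER_CUBIC))
E
```

```text
f0 [-0.04013873  0.14444098 -1.12525501] [ 0.45619184 -0.29698747  0.17699241]
False
[ 0.45625854 -0.29715526  0.15217868] [-0.30904871 -0.63797856 -0.1352499 ] 15.3333
True [ 0.45612129 -0.29703746  0.14368329] [-0.11 -0.71  1.55] 15.9
[ 0.4561 -0.297   0.1438] [ 0.96 -1.49  2.05]
[ 0.456  -0.2969  0.1437] [-0.15 -2.12  1.97]
[ 0.456  -0.2969  0.1438] [ 1.1  -0.83  3.28]
[ 0.456  -0.2968  0.1437] [ 0.49 -1.6   2.35]
```

View pics/c_cont.png

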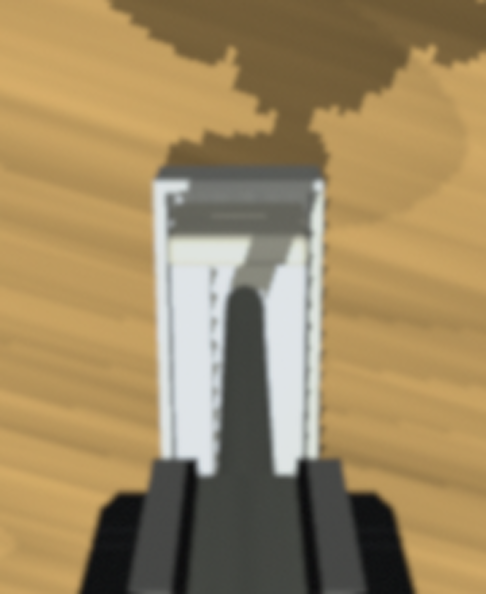

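View pics/c_conts.png

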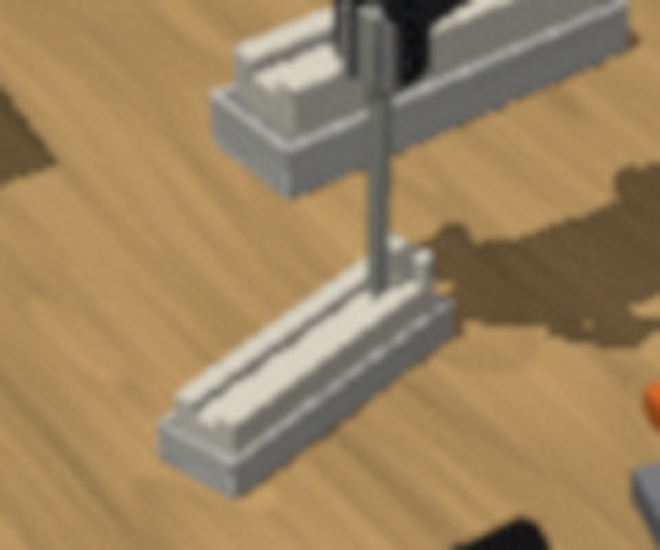

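Wrist view: the rod is at column 245, while the stop spans 167–310 (centre 238). So the tip sits about 1.7 mm towards +y of the groove, and the lateral force agrees. I'll lift slightly, shift by −1.6 mm and check.

```bash
python3 - <<'E'
from h import *
a=np.radians(17.5); ax=np.array([np.cos(a),np.sin(a)]); ay=np.array([-ax[1],ax[0]]); mid=np.array([.5038,-.2820])-.0016*ay; st=mid-.050*ax
P=arm.get_position(); arm.line_to((P[0],P[1],.150),velocity=.05)
arm.line_to((st[0],st[1],.150),velocity=.03); arm.sleep(.2)
print(arm.get_position(),[arm.get_force().round(2).tolist() for _ in range(3)],arm.get_t(),st)
snap("wrist","adj")
a=cv2.imread("pics/wrist_adj.png")[130:350,230:410]; cv2.imwrite("pics/c_adj.png",cv2.resize(a,None,fx=2.7,fy=2.7,interpolation=cv2.INTER_CUBIC))
E
```

```text
[ 0.45648168 -0.29849249  0.1498817 ] [[-0.49, -0.35, -1.17], [-0.49, -0.35, -1.17], [-0.49, -0.35, -1.17]] 17.1333 [ 0.45659528 -0.29856124]
```

View pics/c_adj.png

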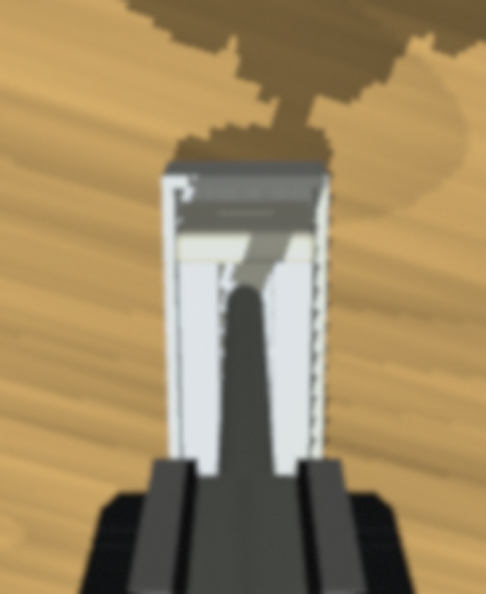

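```bash
python3 - <<'E'
from h import *
a=np.radians(17.5); ax=np.array([np.cos(a),np.sin(a)]); ay=np.array([-ax[1],ax[0]]); mid=np.array([.5038,-.2820])-.0016*ay; st=mid-.050*ax; en=mid+.050*ax
f=arm.get_force()
g=arm.line_to((st[0],st[1],.1428),velocity=.02,guard=5); arm.sleep(.15)
print(g,arm.get_position(),arm.get_force()-f)
g=arm.line_to((en[0],en[1],.1428),velocity=.022,guard=12); print(g,arm.get_position(),arm.get_force()-f,arm.get_t()); 
print(en)
snap("wrist","end");snap("scene","end")
a=cv2.imread("pics/wrist_end.png")[50:350,200:440]; cv2.imwrite("pics/c_end.png",cv2.resize(a,None,fx=2,fy=2,interpolation=cv2.INTER_CUBIC))
a=cv2.imread("pics/scene_end.png")[150:250,230:350]; cv2.imwrite("pics/c_ends.png",cv2.resize(a,None,fx=5.5,fy=5.5,interpolation=cv2.INTER_CUBIC))
E
```

```text
False [ 0.4568202  -0.29875981  0.1430413 ] [ 1.14390746 -0.09448534  3.14348723]
False [ 0.55193654 -0.26850144  0.14281673] [-1.2558602  -0.42265622  2.49370661] 22.5333
[ 0.55196698 -0.26849066]
```

View pics/c_end.png

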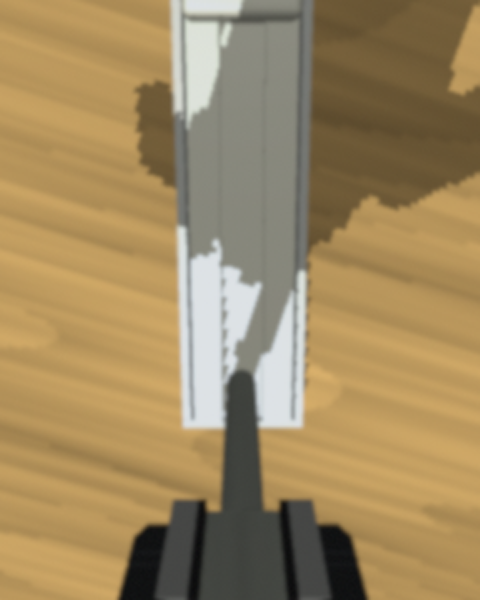

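View pics/c_ends.png

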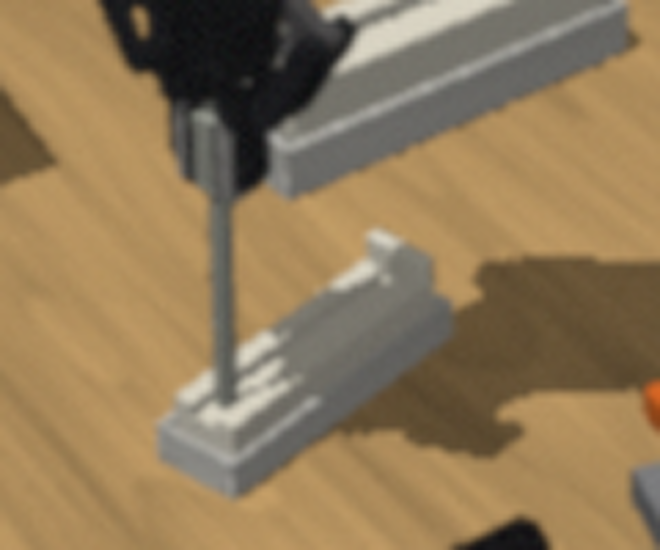

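```bash
python3 - <<'E'
from h import *
a=np.radians(17.5); ax=np.array([np.cos(a),np.sin(a)]); ay=np.array([-ax[1],ax[0]]); mid=np.array([.5038,-.2820])-.0016*ay
al=lambda m:(((m[:2]-mid)@ax).round(4),((m[:2]-mid)@ay).round(4))
w=load("pics/wrist_adj.npz"); f=lambda u,v,z:px2w(w,u/2.7+230,v/2.7+130,z=z)
print("adj stop inner",al(f(245,263,.052)),"outer",al(f(245,235,.052)),"shoulder far",al(f(245,287,.041)),"+.005")
w=load("pics/wrist_end.npz"); f=lambda u,v,z:px2w(w,u/2+200,v/2+50,z=z)
print("end: bar end",al(f(243,427,.035)),"shoulder far",al(f(241,371,.035)), "stop inner",al(f(243,19,.049)))
s=load("pics/scene_cont.npz"); g=lambda u,v,z:px2w(s,u/5.5+230,v/5.5+150,z=z)
print("scene tip cont",al(g(378,292,.030)),"bar open corner",al(g(237,418,.036)),al(g(178,388,.036)))
s=load("pics/scene_end.npz"); print("scene tip end",al(g(228,402,.029)),"corners",al(g(237,424,.034)))
E
```

```text
adj stop inner (np.float64(-0.0606), np.float64(0.0022)) outer (np.float64(-0.0675), np.float64(0.0022)) shoulder far (np.float64(-0.0509), np.float64(0.0022)) +.005
end: bar end (np.float64(0.0688), np.float64(0.0026)) shoulder far (np.float64(0.0482), np.float64(0.0019)) stop inner (np.float64(-0.0593), np.float64(0.0025))
scene tip cont (np.float64(-0.0468), np.float64(0.0062)) bar open corner (np.float64(0.0654), np.float64(0.0218)) (np.float64(0.0663), np.float64(-0.0112))
scene tip end (np.float64(0.0535), np.float64(0.0057)) corners (np.float64(0.0666), np.float64(0.0228))
```

```bash
python3 - <<'E'
from h import *
P=arm.get_position(); arm.line_to((P[0],P[1],.30),velocity=.15)
q=downq(np.radians(164))
arm.move_to((.497,-.005,.31),q); arm.line_to((.497,-.005,.2675)); arm.sleep(.3)
P=arm.get_position(); T=RR(arm.get_tool_rot()).as_matrix(); print(P,T.round(4).tolist(),arm.get_t(),arm.get_qpos().round(2),arm.get_gripper_width())
snap("wrist","ph");s=snap("scene","ph")
a=cv2.imread("pics/wrist_ph.png")[140:350,240:420]; cv2.imwrite("pics/c_ph.png",cv2.resize(a,None,fx=2.8,fy=2.8,interpolation=cv2.INTER_CUBIC))
o=(310,160); b=cv2.resize(cv2.imread("pics/scene_ph.png")[160:290,310:410],None,fx=4.6,fy=4.6,interpolation=cv2.INTER_CUBIC)
for z in (0,.05,.1143):
    u=w2px(s,P+T@[0,0,z]); print(z,((u-o)*4.6).round(0)); cv2.circle(b,tuple(((u-o)*4.6).astype(int)),2,(0,0,255),-1)
cv2.imwrite("pics/c_phs.png",b)
E
```

```text
[ 0.49753305 -0.00503587  0.26827002] [[-0.9613, 0.2757, 0.0015], [0.2757, 0.9613, 0.0005], [-0.0013, 0.0009, -1.0]] 25.675 [-0.87  0.13  0.88  1.86 -0.11  1.2   1.33] 0.17322229874388564
0 [246. 118.]
0.05 [238. 216.]
0.1143 [228. 334.]
```

View pics/c_ph.png

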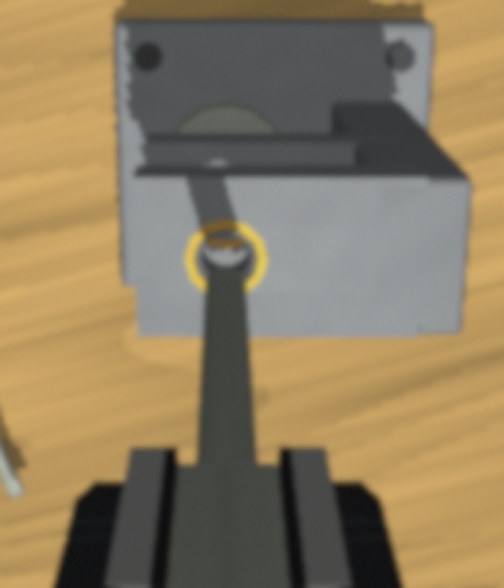

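View pics/c_phs.png

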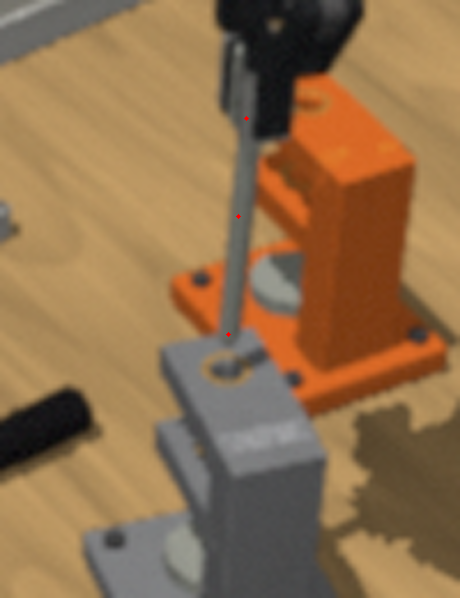

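```bash
python3 - <<'E'
from h import *
w=load("pics/wrist_ph.npz"); s=load("pics/scene_ph.npz")
P=arm.get_position(); T=RR(arm.get_tool_rot()).as_matrix()
f=lambda u,v,z:px2w(w,u/2.8+240,v/2.8+140,z=z)
ring=f(227,258,.138); sh=f(226,262,.160)-T[:,0]*.005
print("ring",ring.round(4),"axis@shoulder",sh.round(4),"P",P.round(4),"ring-axis in tool xy",(T.T@(ring-sh))[:2].round(4))
# scene rod centreline
def prof(d,rows,ucen):
    c=d["color"].astype(float)
    sat=c.max(2)-c.min(2)   # wood/orange saturated, steel grey not
    for v in rows:
        u0=int(ucen(v)); seg=sat[v,u0-10:u0+11]; us=np.arange(u0-10,u0+11)
        t=35; m=seg<t
        # sub-pixel edges
        i=np.where(m)[0]
        if len(i)==0: continue
        i0,i1=i[0],i[-1]
        l=us[i0]-(t-seg[i0])/(seg[i0-1]-seg[i0]) if i0>0 else us[i0]
        r=us[i1]+(t-seg[i1])/(seg[i1+1]-seg[i1]) if i1<20 else us[i1]
        out.append((v,l,r))
out=[]
a=w2px(s,P+T@[0,0,.02]); b=w2px(s,P+T@[0,0,.11])
prof(s,range(int(a[1])+4,int(b[1])-2),lambda v:a[0]+(b[0]-a[0])*(v-a[1])/(b[1]-a[1]))
O=np.array(out); ok=(O[:,2]-O[:,1]>4)&(O[:,2]-O[:,1]<8); print(len(O),ok.sum())
O=O[ok]; c=(O[:,1]+O[:,2])/2; k=np.polyfit(O[:,0],c,1); print("obs slope",k[0],"pred slope",(b[0]-a[0])/(b[1]-a[1]),"c@mid obs/pred",np.polyval(k,(a[1]+b[1])/2),(a[0]+b[0])/2, np.std(c-np.polyval(k,O[:,0])))
print((O[:,2]-O[:,1]).round(1))
v=b-a; print("px per mm along",np.linalg.norm(v)/90)
ref=w2px(s,P+T@[0.001,0,.11])-b; ref2=w2px(s,P+T@[0,.001,.11])-b; print("1mm toolx ->",ref,"1mm tooly",ref2)
E
```

```text
ring [ 0.5001 -0.0038  0.138 ] axis@shoulder [ 0.4991 -0.0038  0.16  ] P [ 0.4973 -0.0049  0.268 ] ring-axis in tool xy [-0.0009  0.0003]
31 15
obs slope -0.10085470353027123 pred slope -0.0828208829927913 c@mid obs/pred 361.38453245696695 361.4294321263862 0.03913641050504436
[4.  4.3 4.3 4.5 4.5 4.4 4.4 4.4 4.5 4.4 4.3 4.2 4.2 4.2 4.3]
px per mm along 0.4085206637828459
1mm toolx -> [ 0.46845105 -0.09403639] 1mm tooly [0.18340107 0.30705708]
```

```bash
python3 - <<'E'
from h import *
r=(R.from_euler('z',np.radians(164))*R.from_euler('x',np.pi)*R.from_euler('y',.0157)).as_quat(); q=[r[3],r[0],r[1],r[2]]
arm.line_to((.4997,-.0055,.262),frame=q,velocity=.03) if False else None
try: arm.line_to((.4997,-.0055,.262),velocity=.03,frame=q)
except Exception as e: print(e); arm.move_to((.4997,-.0055,.262),q)
arm.sleep(.3)
P=arm.get_position(); T=RR(arm.get_tool_rot()).as_matrix(); print(P,T[:,2],arm.get_t(),arm.get_force())
w=snap("wrist","ph2");s=snap("scene","ph2")
a=cv2.imread("pics/wrist_ph2.png")[140:350,240:420]; cv2.imwrite("pics/c_ph2.png",cv2.resize(a,None,fx=2.8,fy=2.8,interpolation=cv2.INTER_CUBIC))
b=cv2.resize(cv2.imread("pics/scene_ph2.png")[160:290,310:410],None,fx=4.6,fy=4.6,interpolation=cv2.INTER_CUBIC)
cv2.imwrite("pics/c_ph2s.png",b)
E
```

```text
[ 0.499688   -0.00548141  0.26205391] [-0.01499806  0.00443191 -0.9998777 ] 26.4333 [ 0.33776022  0.28446439 -1.47174459]
```

View pics/c_ph2.png

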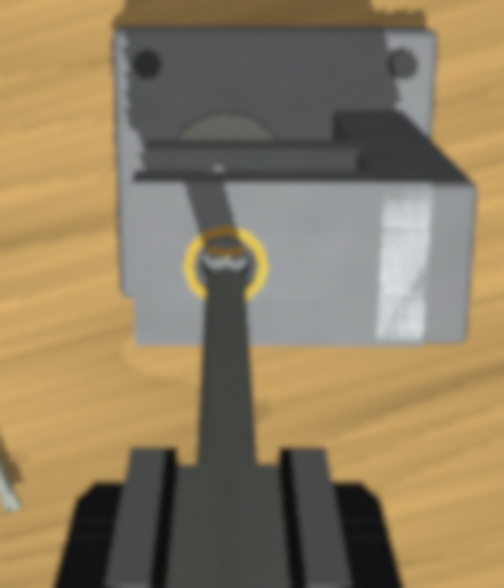

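View pics/c_ph2s.png

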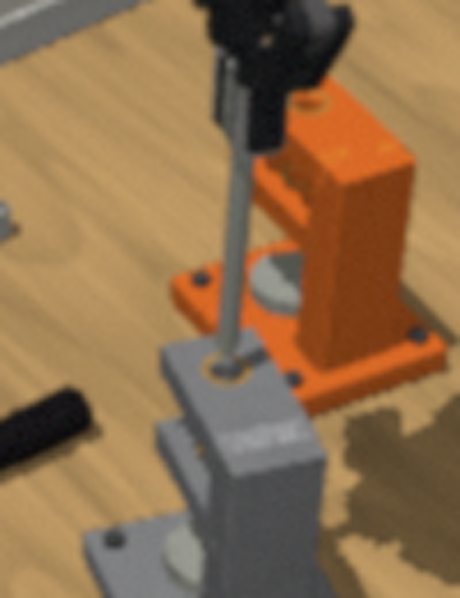

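```bash
python3 - <<'E'
from h import *
w=load("pics/wrist_ph2.npz"); s=load("pics/scene_ph2.npz")
P=arm.get_position(); T=RR(arm.get_tool_rot()).as_matrix()
f=lambda u,v,z:px2w(w,u/2.8+240,v/2.8+140,z=z)
ring=f(226.5,266,.138); sh=f(225.5,263,.154)-T[:,0]*.005
print("ring-axis in tool xy",(T.T@(ring-sh))[:2].round(4),ring,sh)
# scene: tip disc vs ring
g=lambda u,v,z:px2w(s,u/4.6+310,v/4.6+160,z=z)
print("scene ring",g(227,369,.138),"scene rod axis near shoulder",g(230,345,.152), )
# ring ellipse centre by colour in wrist
hsv=cv2.cvtColor(w["color"],cv2.COLOR_RGB2HSV); m=cv2.inRange(hsv,(20,110,120),(35,255,255)); m[:, :300]=0; m[:,345:]=0; m[:215]=0; m[260:]=0
ys,xs=np.nonzero(m); print(xs.min(),xs.max(),ys.min(),ys.max())
if len(xs)>5: print(cv2.fitEllipse(cv2.convexHull(np.stack([xs,ys],1).astype(np.int32)).astype(np.float32)))
print(226.5/2.8+240,266/2.8+140)
E
```

```text
ring-axis in tool xy [-0.0009  0.0003] [ 0.50030509 -0.00388783  0.138     ] [ 0.49960361 -0.00395078  0.15392191]
scene ring [ 0.50007057 -0.00116536  0.138     ] scene rod axis near shoulder [ 0.49995037 -0.00062992  0.152     ]
306 334 222 245
((320.1382751464844, 234.50143432617188), (26.805116653442383, 29.009002685546875), 90.01673889160156)
320.89285714285717 235.0
```

```bash
python3 - <<'E'
from h import *
x,y=.5001,-.0056
arm.line_to((x,y,.262),velocity=.03); arm.sleep(.2)
f=np.mean([arm.get_force() for _ in range(3)],0)
for z in (.235,.215,.200):
    g=arm.line_to((x,y,z),velocity=.04,guard=5); arm.sleep(.15)
    F=[]
    for _ in range(4): F.append(arm.get_force()-f); arm.sleep(.03)
    T=RR(arm.get_tool_rot()).as_matrix()
    print(z,g,arm.get_position().round(4),(T.T@np.mean(F,0)).round(2),arm.get_t())
    if g: break
snap("wrist","in1"); snap("scene","in1")
a=cv2.imread("pics/wrist_in1.png")[140:350,240:420]; a=cv2.resize(a,(360,420),interpolation=cv2.INTER_CUBIC)
b=cv2.resize(cv2.imread("pics/scene_in1.png")[180:320,320:420],(300,420),interpolation=cv2.INTER_CUBIC)
cv2.imwrite("pics/c_in1.png",np.hstack([a,b]))
E
```

```text
0.235 False [ 0.5002 -0.0056  0.2352] [-0.45 -0.4   1.15] 28.0917
0.215 False [ 0.5003 -0.0056  0.2152] [-0.25 -0.02  0.74] 29.025
0.2 False [ 0.5003 -0.0056  0.2002] [-0.76  0.18  0.8 ] 29.8333
```

View pics/c_in1.png

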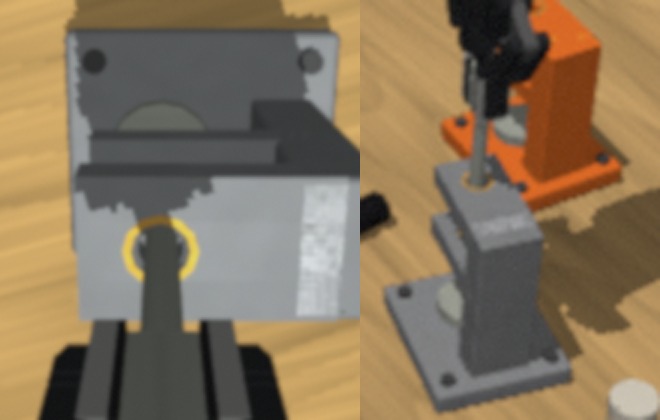

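The rod is through the upper ring, centred at about (160,248) in the left panel, with no side load. Continue to the final depth.

```bash
python3 - <<'E'
from h import *
x,y=.5001,-.0056
f=arm.get_force()
g=arm.line_to((x,y,.1675),velocity=.04,guard=6); arm.sleep(.3)
F=[]
for _ in range(5): F.append(arm.get_force()); arm.sleep(.04)
T=RR(arm.get_tool_rot()).as_matrix()
print(g,arm.get_position().round(4),"world F",np.mean(F,0).round(2),"dF",(np.mean(F,0)-f).round(2),arm.get_t(),arm.get_gripper_width())
snap("wrist","in2"); snap("scene","in2"); snap("top","in2")
a=cv2.imread("pics/wrist_in2.png")[180:280,260:380]; a=cv2.resize(a,(480,400),interpolation=cv2.INTER_CUBIC)
b=cv2.resize(cv2.imread("pics/scene_in2.png")[190:320,325:402],(300,506),interpolation=cv2.INTER_CUBIC)
a=cv2.copyMakeBorder(a,0,106,0,0,cv2.BORDER_CONSTANT)
cv2.imwrite("pics/c_in2.png",np.hstack([a,b]))
E
```

```text
False [ 0.5001 -0.0056  0.1675] world F [ 0.23  0.27 -1.32] dF [0.54 0.03 0.4 ] 31.4 0.17431592591986958
```

View pics/c_in2.png

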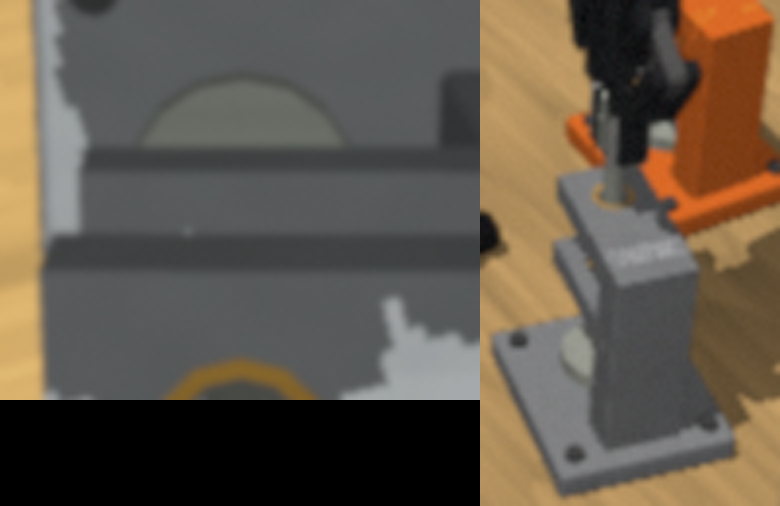

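View pics/scene_in2.png

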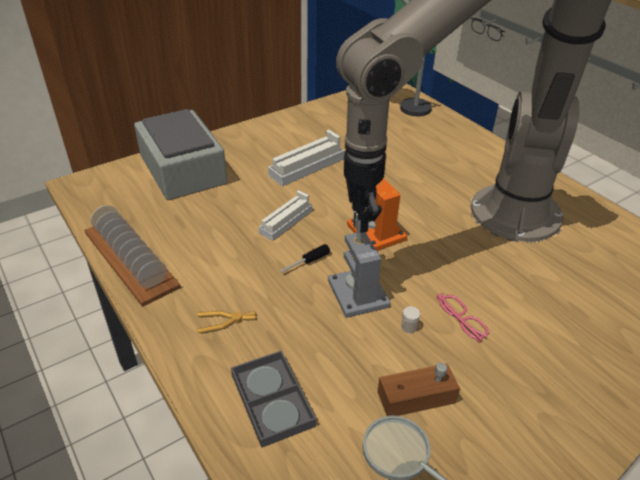

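```bash
python3 - <<'E'
from h import *
a=cv2.imread("pics/wrist_in2.png")[240:420,260:390]; cv2.imwrite("pics/c_in3.png",cv2.resize(a,None,fx=4,fy=3.3,interpolation=cv2.INTER_CUBIC))
w=load("pics/wrist_in2.npz"); P=arm.get_position(); print("ring pred px crop",(w2px(w,[.5001,-.004,.138])-[260,240])*[4,3.3])
E
```

```text
ring pred px crop [242.61384025 165.25837772]
```

View pics/c_in3.png

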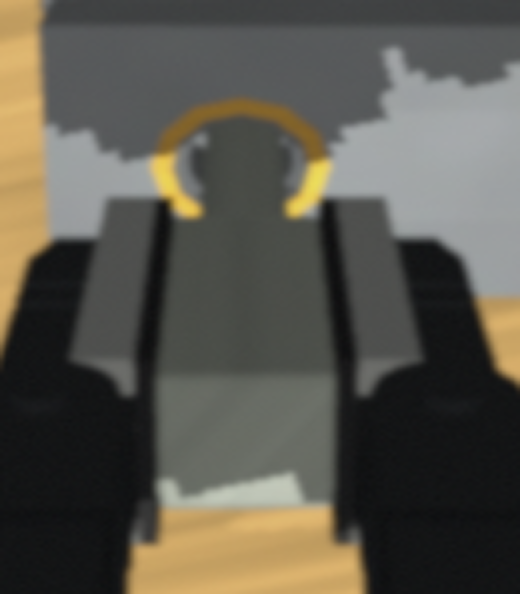

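```bash
python3 - <<'E'
from h import *
print(arm.get_dq().round(4).max(),arm.get_position(),arm.get_force(),arm.get_gripper_width(),arm.get_t())
arm.close_job()
E
```

```text
0.0007 [ 0.50008934 -0.00561554  0.16750044] [-0.13500208 -0.02945143 -2.11782434] 0.17198313927622577 31.55
the job is handed in; nothing more can be done
```

I drew the ram along the groove of the smaller wax bar, threaded it down through both bushings of the grey press, and handed the job in at 31.6 s with the arm still holding it.

**Wax pass:**
- I set the tip down once 1.7 mm off the groove centre, with light side contact. I lifted it slightly, re-centred it and set it down again before the pass.
- The pass ran from about 46 mm on the stop side to about 53 mm on the open side, at a mean of 2.2 cm/s.
- The force was about 2.5–3 N, read at the two ends only. The tip was still centred at the end.

**Press:**
- A tilt of about 0.9° in the grip was corrected before insertion. I did not measure the tilt again afterwards.
- Insertion showed no guard stop and no side force above the roughly 0.5 N noise.

**Last checks:**
- The tip is at about 53 mm height, midway between the lower bushing (78 mm) and the anvil (28 mm). This is worked out from the tool height; the tip itself could not be seen inside the press.
- The wrist picture shows the rod centred sideways in the upper ring. I could not see centring in the other direction; the last estimate was within about 1 mm, against 1.5 mm clearance.
- The joints are still, the grip is unchanged, and the bystanders look undisturbed in the scene picture.

**Disagreement:** the wrist camera's calibration was about 1.5–2 mm off sideways. I therefore placed the tip by comparing it with the groove and the bushing ring in the same picture.

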